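Load a tapered pot on the shaker and latch the sprung retaining bar

ROBOT

A 7-joint arm with a two-finger parallel gripper is mounted at the origin on the work surface. World frame = base frame: x ahead of the robot, y to its left, z up, the work surface at z = 0. Lengths are in m, angles in rad, forces in N, time in s.
With the tool pointing down it reaches from about 0.425 to 0.925 m from the base axis. Payload 6.8 kg.
Tool frame: the origin (TCP) lies at the very end of the fingers, on their centre line; the grasp point (between the pads) lies 19 mm behind it; z points along the fingers, y is the line along which they close (so a half turn about z gives the same grasp; the last joint's range is limited). The gripper opens to 85 mm and grips with 20 to 120 N. Pads are 22 mm wide; open, the fingers measure 114 mm over their backs; the gripper's body (76 mm by 85 mm) begins 54 mm behind the grasp point. The pads swing forward as they close: fully open they stand 13 mm farther back than shut.
Start: joints at [-1.424, 0.477, 0.022, 1.555, -0.011, 1.109, -0.083], TCP at [0.17, 0.653, 0.231] pointing down, gripper open.
Joint ranges: [-2.96, 2.96], [-0.34, 2.1], [-1.41, 1.46], [0.24, 2.44], [-1.37, 4.51], [0.17, 1.92], [-2.96, 2.96]. Speed limits (rad/s): [2.39, 2.39, 3.14, 3.14, 3.14, 3.14, 3.14].

INTERFACE

Orientations are given as a unit quaternion [w, x, y, z].
In Python, from station import get_obs, read_camera, hand_in gives the robot as it stands.
- The arm moves only by the tool arm_command, never from a script. Its argument "commands" is one flat list of numbers, 7 for each row, row after row: the shift along the tool's x, y, z in m, then the turn, a rotation vector about the tool's x, y, z in degrees, then the opening, from 0 (shut) to 1 (fully open). In form: [tx, ty, tz, rx, ry, rz, fingers, tx, ty, tz, rx, ry, rz, fingers, ...]. A call has 1 to 8 rows; each row is the pose to reach, as a shift and turn from the pose commanded when the call began, along the tool's axes at that moment; what a row does not reach only later rows make up. A row lasts 1/10 s, in which the tool goes at most 50 mm and 8.59 degrees, less where a joint would pass 70% of its speed; a pose out of reach is approached as far as the arm can. A call with a gripper value outside its range is refused whole. The fingers move at their own pace and stop on an object; "force" is the grip in N (left out, the last holds). Time passes only in rows, so rows that repeat a pose let the fingers close. It gives the time, the measured TCP pose, the force, the opening and the grip force at its end, in the units of the state.
- get_obs(): the state, without advancing time (a new reading comes with each control period).
- read_camera(name): name is "scene" or "top" or "wrist"; returns a dict with "img" (480x640x3 uint8, red, green, blue), "camera_matrix" (3x3 intrinsics, pixels), "pose" (4x4, takes a point from camera to world coordinates). Camera axes: x right, y down, z forward; pixel columns grow to the right and rows downward; lengths in m; the calibration is good to about 2 mm. A picture is of the moment at which its call begins. There is no depth.
- hand_in(): hands the job in; it is judged then, once.
The state is a dict: "t": time; "q": joint angles; "joint_vel": joint speeds; "joint_torque": joint torques, N m; "eef_pos": TCP position; "tool_rot": TCP orientation; "contact_force": force on the tool from outside, world axes, zero at the start; "torque": the same for the moment, N m; "gripper_width": opening from 0.0 (shut) to 1.0 (fully open); "grasp_force": force on a finger pad.
Only numpy, scipy, OpenCV 4.12 (cv2) and the standard library are available. Lean on these libraries where they do the work, as an engineer would, in place of code of your own. Each camera call takes 0.05 s, during which the arm holds its last target. There are 200 camera calls.

TASK

Set the tapered sample pot upright in the shaker's tapered holder, lowered gently so that it rests loosely and is not rammed tight, and let go of it. Then swing the sprung retaining bar down over the pot, press it below the lip of the keeper hook, slide it sideways under the hook and ease it up so that the hook holds it, never letting the bar fly back. Leave the other things on the bench where they are.

Things in the scene. Friction and masses are not known exactly. Their poses are not given: they have to be found in the camera images.
- pot_center (a point): Centre of the loose pot, half-way up. 96 mm tall; translucent body tapering from 36 mm diameter at the foot to 60 mm at 56 mm up, straight to 66 mm, then a white cap 62 mm in diameter, 30 mm high (66 to 96 mm up). 0.13 to 0.25 kg. z is its axis, up. Starts upright on the bench: the only one of the three white-capped pots whose body tapers.
- holder_mouth (a point): Centre of the rim of the tapered holder: a conical aluminium cup, 53 mm wide inside at the rim, with the pot's own taper; rim 68 mm above the bench. It is fixed on the shaker, a flat plate 250 x 200 x 20 mm. With the pot nested the tapers touch and its centre is about 8 mm above this point. Axes: z up, x towards the hinge pin, y along the pin towards the keeper's post.
- hinge_pin (a point): Point on the axis of the retaining bar's hinge pin, 145 mm above the bench and 95 mm from the holder's axis in its +x direction; same axes as holder_mouth. The pin lies along y between two steel posts (y = -83 and +45 mm).
- bar_grip (a point): Middle of the bar's black handle. The bar is a 12 mm rod running 190 mm out from the pin, square to it; its end turns sideways into a round handle 16 mm thick, 80 mm long, parallel to the pin, towards -y. This point is on the handle's axis, 190 mm from the pin, 45 mm to the -y side of the rod: its y in the hinge_pin frame is -88 mm plus the carriage joint. About 335 mm above the bench with the bar up.
- bar (a joint): Angle of the bar about the pin, rad. 0: level, along the holder's -x, above the pot; grows as it rises. A torsion spring drives it up to a stop at 1.6 (upright), with 0.36 N m there and 1.0 N m when level (5 N at the handle): it flies up if let go unlatched. Can be pressed down to a stop at -0.11. Held by the keeper it rests at about 0.01.
- carriage (a joint): How far the bar is slid along the pin towards +y (towards the keeper's post), m, 0 to a stop at 0.046; stays where left (1.2 N of friction). Starts at 0 to 0.006. At 0 the rod is 43 mm to the -y side of the holder's axis, clear of the hook; above about 0.037 it is past the lip, under the hook, over the pot's middle.
- keeper_slot (a point): Seat of the rod's axis under the keeper hook, 160 mm out from the pin; 145 mm above the bench, same axes as holder_mouth. Hook: post at y = +25 mm, tongue 14 mm wide from it to y = -22 mm, underside 6.6 mm above this point, top 158 mm above the bench; a lip at y = -22 to -12 mm hangs 6 mm below the tongue. To pass under the lip the bar must be at -0.06 or less; eased up beyond it, it is caught.
- jar_a_center (a point): Bystander: straight-sided jar with the same white cap, 62 mm diameter, 96 mm tall; its centre.
- jar_b_center (a point): Bystander: another such straight-sided jar, same size; its centre.
- amber_center (a point): Bystander: amber bottle with red cap, 72 mm diameter, 160 mm tall; its centre.
- media_center (a point): Bystander: clear bottle with blue cap, 80 mm diameter, 170 mm tall; its centre.
- tipbox_center (a point): Bystander: tip box, green below and white above, 85 x 120 x 55 mm; its centre.
- dish_center (a point): Bystander: shallow glass dish, 90 mm diameter, 18 mm high; its centre.
- marker_center (a point): Bystander: marker pen, 140 mm long, 14 mm thick, lying on the bench; its centre.
Mind the look-alikes: they are no part of the job. What is shaped like the part that bears pot_center but brown, purple or turquoise is not meant.

How it is judged:
By the outcome, as a careful person would: the job done as asked, in the order asked, and still so for the second after the job is handed in, with the robot touching nothing.
It also fails if it takes over 62 s, if anything falls off the work surface, if the arm or the gripper's body presses on something with over 40 N, if the wrist force passes 120 N, or if a joint passes its speed limit or range.

## Working session

There is one attempt and no reset: what is moved stays moved. The work goes in short steps, Python scripts to look and compute and a tool call to move; the robot and the scene stay as the last step left them, time stands still between calls to the robot, and variables do not carry over. Pictures are saved under pics/ and viewed, at most 15 in all, crops included, and the job is handed in when it is done.

Besides the shell and the picture viewer there is one more tool, called as name(argument=value, ...) on one line, values as JSON. arm_command: Moves the arm, as the interface text tells. Its arguments: {"type":"object","properties":{"commands":{"type":"array","items":{"type":"number"}},"force":{"type":"number"}},"required":["commands"]}

```bash
mkdir -p pics; cat > h.py <<'E'
import numpy as np, cv2, json
from station import get_obs, read_camera
def snap(n,f):
    c=read_camera(n); cv2.imwrite(f'pics/{f}.png',c['img'][:,:,::-1]); np.savez(f'pics/{f}.npz',K=c['camera_matrix'],T=c['pose']); return c
def ray(f,u,v):
    d=np.load(f'pics/{f}.npz'); r=d['T'][:3,:3]@np.linalg.solve(d['K'],[u,v,1]); return d['T'][:3,3],r
def atz(f,u,v,z):
    o,r=ray(f,u,v); return o+r*(z-o[2])/r[2]
def proj(f,p):
    d=np.load(f'pics/{f}.npz'); q=d['T'][:3,:3].T@(np.array(p)-d['T'][:3,3]); q=d['K']@q; return q[:2]/q[2]
def tri(l):
    A=0;b=0
    for f,u,v in l:
        o,r=ray(f,u,v); r=r/np.linalg.norm(r); M=np.eye(3)-np.outer(r,r); A=A+M; b=b+M@o
    return np.linalg.solve(A,b)
E
python3 - <<'E'
from h import *
for n in ('scene','top'):
    c=snap(n,n+'0'); print(n,c['pose'].round(3).tolist(),c['camera_matrix'].tolist())
o=get_obs(); print(o)
E
```

```text
scene [[-0.332, 0.784, -0.524, 1.09], [0.943, 0.277, -0.183, 0.194], [0.002, -0.555, -0.832, 0.906], [0.0, 0.0, 0.0, 1.0]] [[452.85857730614333, 0.0, 325.8140221797568], [0.0, 452.85857730614333, 231.51572743101897], [0.0, 0.0, 1.0]]
top [[0.017, -0.997, 0.077, 0.463], [-1.0, -0.016, 0.008, 0.001], [-0.007, -0.077, -0.997, 1.337], [0.0, 0.0, 0.0, 1.0]] [[594.6246715194044, 0.0, 324.6638317344234], [0.0, 594.6246715194044, 238.1865537217308], [0.0, 0.0, 1.0]]
{'t': 0.1, 'q': array([-1.42411514,  0.47773367,  0.02234393,  1.55633244, -0.01155   ,
        1.10929855, -0.08307202]), 'joint_vel': array([-0.0007884 , -0.0016125 , -0.00029881, -0.00338531, -0.00052317,
       -0.00091884,  0.00028294]), 'joint_torque': array([ 5.09749982e-03, -5.97761285e+01,  1.61427587e+00, -2.81954563e+01,
        1.29433358e-02,  5.01236980e-03, -2.21263997e-05]), 'eef_pos': array([0.16998669, 0.65270177, 0.23042057]), 'tool_rot': array([-6.67995328e-05,  1.27033983e-01,  9.91898024e-01, -8.19711228e-04]), 'contact_force': array([ 0.3134675 , -0.07588613,  0.18621449]), 'torque': array([-0.01243656,  0.00396653, -0.01664614]), 'grasp_force': 0.0, 'gripper_width': 0.9999102783048981}
```

View pics/scene0.png

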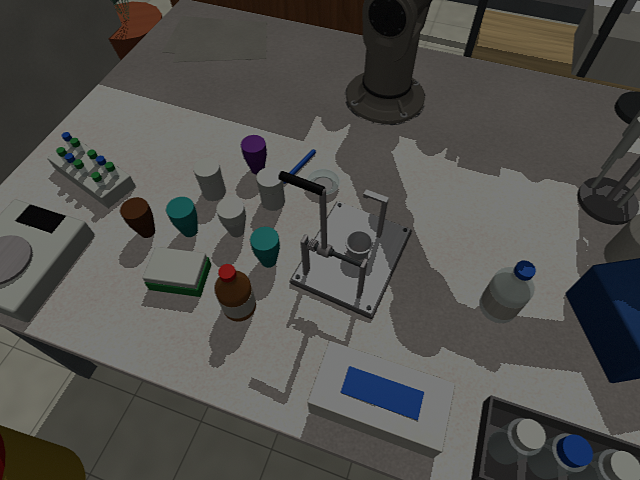

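View pics/top0.png

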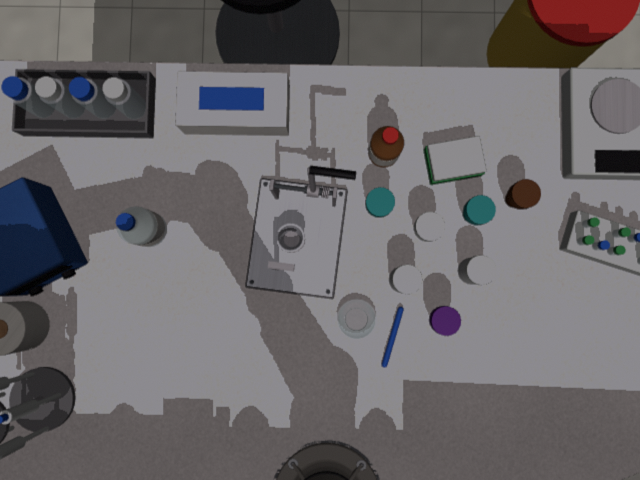

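```bash
python3 - <<'E'
import cv2
a=cv2.imread('pics/top0.png')[130:330,240:500]; cv2.imwrite('pics/c1.png',cv2.resize(a,None,fx=3,fy=3,interpolation=cv2.INTER_CUBIC))
a=cv2.imread('pics/scene0.png')[130:320,190:420]; cv2.imwrite('pics/c2.png',cv2.resize(a,None,fx=3,fy=3,interpolation=cv2.INTER_CUBIC))
E
```

```text
(no output)
```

View pics/c1.png

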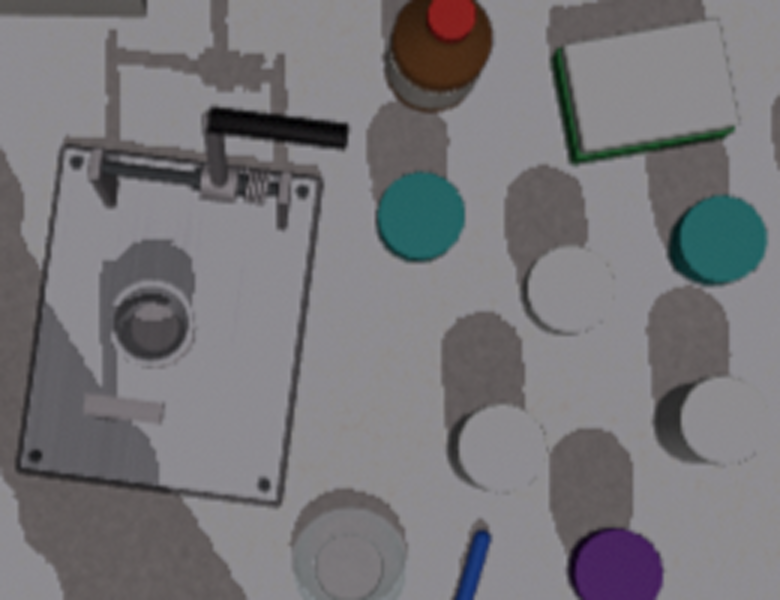

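View pics/c2.png

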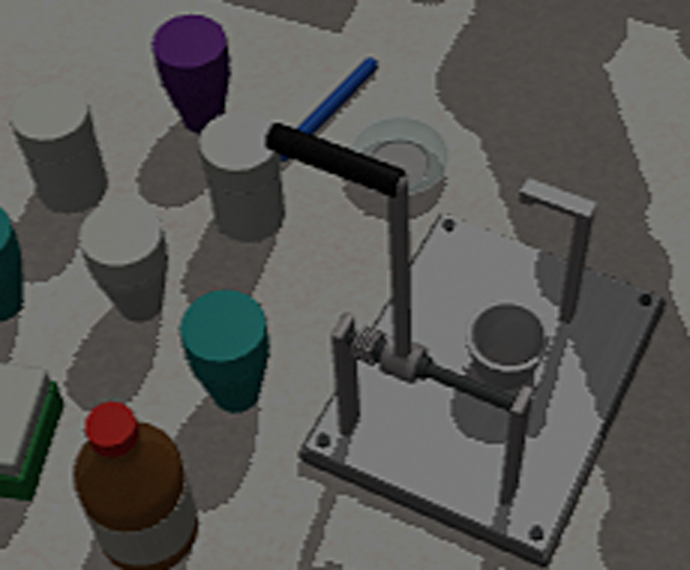

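```bash
python3 - <<'E'
from h import *
T=lambda u,v:('top0',240+u/3,130+v/3)
S=lambda u,v:('scene0',190+u/3,130+v/3)
print('pot',atz(*T(569,290),.096),atz(*S(124,230),.096),tri([T(569,290),S(124,230)]))
print('rim',atz(*T(151,325),.068),atz(*S(507,338),.068),tri([T(151,325),S(507,338)]))
C=[atz(*T(u,v),.02) for u,v in [(65,143),(321,180),(280,500),(19,468)]]
for a in C: print(a)
B=[atz(*T(u,v),.02) for u,v in [(76,161),(302,191),(264,484),(35,455)]]; 
for n,Q in(('c',C),('b',B)):
  for i in range(4):
    d=Q[i]-Q[(i+1)%4]; print(n,np.linalg.norm(d),np.degrees(np.arctan2(d[1],d[0])))
print('ctr',sum(C)/4,sum(B)/4)
print('handle', tri([T(212,120),S(398,180)]),tri([T(346,135),S(275,136)]))
print('hook', tri([T(85,404),S(592,208)]),tri([T(163,412),S(525,190)]))
print('posts', tri([T(96,158),S(520,400)]),tri([T(284,180),S(345,325)]))
for n,p in(('jarA',(502,447)),('jarB',(725,421)),('teal',(421,216))): print(n,atz(*T(*p),.096))
E
```

```text
pot [ 0.58696515 -0.20824154  0.096     ] [ 0.58692544 -0.20451197  0.096     ] [ 0.58641652 -0.20695253  0.09441573]
rim [0.55976091 0.08502189 0.068     ] [0.56537066 0.0884277  0.068     ] [0.5601886  0.08646595 0.05930777]
[0.69872016 0.15541013 0.02      ]
[ 0.67387574 -0.03619838  0.02      ]
[ 0.43599504 -0.00943722  0.02      ]
[0.45615069 0.18320651 0.02      ]
c 0.19321248860632056 82.61210799168283
c 0.23938125796268817 -6.418687260496615
c 0.1936952689391877 -95.97293028936383
c 0.24415688977360167 173.46290835975637
b 0.17018224216988506 83.28863583142474
b 0.21926628712258897 -6.463798371901936
b 0.17014290969533208 -96.20678934480725
b 0.2207648179228323 173.54644165842976
ctr [0.56618541 0.07324526 0.02      ] [0.5660142  0.07471554 0.02      ]
handle [0.65648287 0.03630219 0.33530518] [ 0.64895665 -0.03929994  0.33389831]
hook [0.49953534 0.12288306 0.1572281 ] [0.49501751 0.07242639 0.1508506 ]
posts [0.66384074 0.11973077 0.15804752] [ 0.65002178 -0.005039    0.16098721]
jarA [ 0.47679729 -0.16220436  0.096     ]
jarB [ 0.4974276  -0.31665452  0.096     ]
teal [ 0.6373675  -0.10446909  0.096     ]
```

```bash
cat >> h.py <<'E'
from scipy.spatial.transform import Rotation as Ro
HO=np.array([.562,.087,0]); YAW=-6.5
def hw(p):
    return Ro.from_euler('z',YAW,degrees=True).apply(p)+HO*[1,1,0]
def mv(p,yd,R0=None):
    "p world TCP, yd = angle of tool y in world deg, tool down"
    o=get_obs(); R=Ro.from_quat(o['tool_rot'],scalar_first=True)
    g=Ro.from_euler('z',yd-90,degrees=True)*Ro.from_matrix(np.diag([-1,1,-1]))
    r=(R.inv()*g).as_rotvec(degrees=True); s=R.inv().apply(np.array(p)-o['eef_pos'])
    print('shift',s.round(4),'rot',r.round(2))
E
python3 - <<'E'
from h import *
print(atz('top0',240+718/3,130+240/3,.096))
for p in ([.42,.33,.28],[.50,0,.28],[.587,-.206,.26]): mv(p,83.5)
E
```

```text
[ 0.62380133 -0.31218475  0.096     ]
shift [-0.3233 -0.2494 -0.0491] rot [-0.09 -0.   -8.1 ]
shift [-0.4839 -0.5485 -0.0486] rot [-0.09 -0.   -8.1 ]
shift [-0.62   -0.7259 -0.0283] rot [-0.09 -0.   -8.1 ]
```

arm_command(commands=[-0.323,-0.249,-0.049,0,0,-8.1,1,-0.323,-0.249,-0.049,0,0,-8.1,1,-0.323,-0.249,-0.049,0,0,-8.1,1,-0.323,-0.249,-0.049,0,0,-8.1,1,-0.323,-0.249,-0.049,0,0,-8.1,1,-0.323,-0.249,-0.049,0,0,-8.1,1,-0.323,-0.249,-0.049,0,0,-8.1,1,-0.323,-0.249,-0.049,0,0,-8.1,1], force=40)

```text
t: 0.9
eef_pos: [0.4141, 0.3373, 0.2791]
tool_rot: [-0.0, 0.057, 0.998, -0.0]
contact_force: [0.1, 0.4, -0.1]
gripper_width: 1.004
grasp_force: 0.0
```

```bash
python3 - <<'E'
from h import *
o=get_obs(); print(o['t'],o['eef_pos'],o['q'])
for p in ([.50,0,.28],[.587,-.206,.26]): mv(p,83.5)
E
```

```text
0.9 [0.41414187 0.33731306 0.27912061] [-0.92175079  0.19808391  0.14142435  1.8424971  -0.03119787  1.10335469
  0.68844721]
shift [-0.1235 -0.3254 -0.0009] rot [-0.01 -0.01  0.  ]
shift [-0.2332 -0.5203  0.0191] rot [-0.01 -0.01  0.  ]
```

arm_command(commands=[-0.123,-0.325,0,0,0,0,1,-0.123,-0.325,0,0,0,0,1,-0.123,-0.325,0,0,0,0,1,-0.123,-0.325,0,0,0,0,1,-0.123,-0.325,0,0,0,0,1,-0.123,-0.325,0,0,0,0,1,-0.123,-0.325,0,0,0,0,1])

```text
t: 1.6
eef_pos: [0.4987, 0.0002, 0.279]
tool_rot: [0.0, 0.057, 0.998, 0.0]
contact_force: [1.2, -0.5, 0.0]
gripper_width: 1.0
grasp_force: 0.0
```

```bash
python3 - <<'E'
from h import *
c=snap('wrist','w1'); print(c['pose'].round(3).tolist())
print(proj('w1',[.562,.087,.068]),proj('w1',[.587,-.206,.096]))
mv([.587,-.206,.26],83.5)
E
```

```text
[[0.113, 0.957, 0.266, 0.431], [0.994, -0.109, -0.031, 0.007], [-0.001, 0.268, -0.963, 0.422], [0.0, 0.0, 0.0, 1.0]]
[408.03989828 263.96881419] [125.24438745 327.3293759 ]
shift [-0.1107 -0.185   0.0203] rot [-0.21  0.13 -0.58]
```

arm_command(commands=[-0.11,-0.185,0.02,0,0,0,1,-0.11,-0.185,0.02,0,0,0,1,-0.11,-0.185,0.02,0,0,0,1,-0.11,-0.185,0.02,0,0,0,1,-0.11,-0.185,0.02,0,0,0,1,-0.11,-0.185,0.02,0,0,0,1])

```text
t: 2.25
eef_pos: [0.5868, -0.1966, 0.2581]
tool_rot: [-0.001, 0.059, 0.998, -0.001]
contact_force: [-0.3, 0.9, -0.2]
gripper_width: 0.999
grasp_force: 0.0
```

```bash
python3 - <<'E'
from h import *
c=snap('wrist','w2')
print(proj('w2',[.587,-.206,.096]),proj('w1',hw([0,0,.068])))
mv([.587,-.206,.062],83.5)
a=cv2.imread('pics/w1.png')[120:400,240:620]; b=cv2.imread('pics/w2.png')[100:380,130:510]
cv2.imwrite('pics/v1.png',cv2.resize(np.vstack([a,b]),(800,1179))[:,:])
cv2.imwrite('pics/v1.png',np.hstack([a,b]))
E
```

```text
[308.0408631 225.997984 ] [408.03989828 263.96881419]
shift [-0.002  -0.0118  0.1962] rot [-0.  -0.1 -0.1]
```

View pics/v1.png

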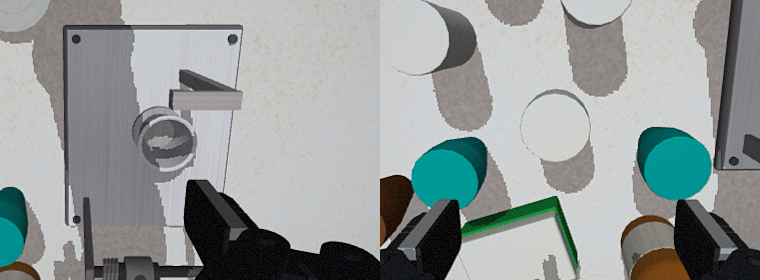

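arm_command(commands=[-0.002,-0.0135,0.04,0,0,0,1,-0.002,-0.0135,0.08,0,0,0,1,-0.002,-0.0135,0.12,0,0,0,1,-0.002,-0.0135,0.16,0,0,0,1,-0.002,-0.0135,0.19,0,0,0,1,-0.002,-0.0135,0.202,0,0,0,1,-0.002,-0.0135,0.202,0,0,0,1,-0.002,-0.0135,0.202,0,0,0,0.85])

```text
t: 3.1
eef_pos: [0.5887, -0.2068, 0.0585]
tool_rot: [0.001, 0.056, 0.998, 0.0]
contact_force: [0.5, 0.1, -0.2]
gripper_width: 0.861
grasp_force: 0.0
```

arm_command(commands=[0,0,0,0,0,0,0.6,0,0,0,0,0,0,0.5,0,0,0,0,0,0,0.5,0,0,0,0,0,0,0.5,0,0,0,0,0,0,0.5,0,0,0,0,0,0,0.5], force=35)

```text
t: 3.7
eef_pos: [0.5892, -0.2076, 0.0594]
tool_rot: [0.002, 0.057, 0.998, 0.0]
contact_force: [-0.9, 0.8, 7.4]
gripper_width: 0.718
grasp_force: 38.1
```

arm_command(commands=[0,0,-0.01,0,0,0,0.5,0,0,-0.04,0,0,0,0.5,0,0,-0.08,0,0,0,0.5,0,0,-0.12,0,0,0,0.5,0,0,-0.15,0,0,0,0.5,0,0,-0.15,0,0,0,0.5])

```text
t: 4.3
eef_pos: [0.5901, -0.2089, 0.2129]
tool_rot: [0.005, 0.057, 0.998, -0.001]
contact_force: [0.6, -1.1, -0.9]
gripper_width: 0.711
grasp_force: 39.0
```

```bash
python3 - <<'E'
from h import *
o=get_obs(); print(o['eef_pos'],o['contact_force'],o['grasp_force'],o['q'])
mv([.54,-.06,.2],83.5); mv([.562,.087,.2],83.5)
E
```

```text
[ 0.59011088 -0.20893365  0.21288816] [ 0.56615782 -1.14520151 -0.91599817] 38.956591511378065 [-0.12678907  0.44128713  0.49719219  1.73154514 -0.24270302  1.02033132
  1.9128022 ]
shift [0.0669 0.1423 0.0121] rot [-0.05  0.54 -0.04]
shift [0.0618 0.2908 0.0121] rot [-0.05  0.54 -0.04]
```

arm_command(commands=[0.015,0.02,0.006,0,0,0,0.5,0.03,0.06,0.01,0,0,0,0.5,0.05,0.1,0.01,0,0,0,0.5,0.067,0.145,0.01,0,0,0,0.5,0.065,0.19,0.01,0,0,0,0.5,0.063,0.235,0.01,0,0,0,0.5,0.062,0.275,0.01,0,0,0,0.5,0.062,0.291,0.01,0,0,0,0.5])

```text
t: 5.1
eef_pos: [0.5584, 0.094, 0.1965]
tool_rot: [-0.0, 0.054, 0.999, 0.001]
contact_force: [-0.2, -0.2, -2.0]
gripper_width: 0.717
grasp_force: 38.9
```

arm_command(commands=[0,0,0,0,0,0,0.5,0,0,0,0,0,0,0.5,0,0,0,0,0,0,0.5])

```text
t: 5.4
eef_pos: [0.5587, 0.0862, 0.1969]
tool_rot: [-0.0, 0.058, 0.998, -0.001]
contact_force: [0.1, -0.8, -2.0]
gripper_width: 0.712
grasp_force: 38.9
```

```bash
python3 - <<'E'
from h import *
o=get_obs(); print(o['eef_pos'],o['contact_force'],o['torque'],o['grasp_force'])
snap('wrist','w3');snap('scene','s3');snap('top','t3')
a=cv2.imread('pics/w3.png')[100:400,240:580]
b=cv2.resize(cv2.imread('pics/s3.png')[170:320,280:440],None,fx=2,fy=2,interpolation=cv2.INTER_CUBIC)
cv2.imwrite('pics/v3.png',np.hstack([a,b]))
mv([.562,.087,.1],83.5)
print(proj('w3',hw([0,0,.068]))-[240,100],proj('s3',hw([0,0,.068])),proj('s3',hw([0,0,.237])))
E
```

```text
[0.55866223 0.0861677  0.1969068 ] [ 0.11584268 -0.82503091 -2.04718498] [-0.04525525  0.00318779  0.00733412] 38.928633179166354
shift [-0.0031  0.0004  0.0971] rot [-0.02  0.   -0.15]
[ 80.29289899 137.53937346] [358.82856288 241.25857189] [364.44396282 193.02732238]
```

View pics/v3.png

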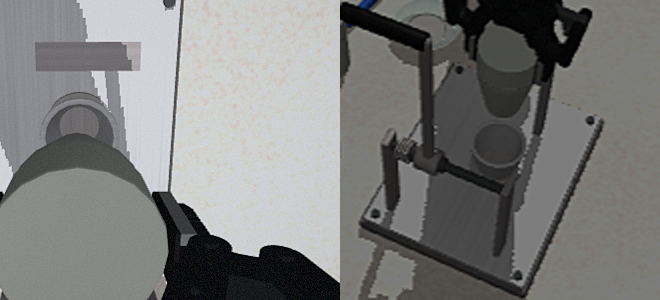

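arm_command(commands=[-0.003,0,0.02,0,0,0,0.5,-0.003,0,0.045,0,0,0,0.5,-0.003,0,0.07,0,0,0,0.5,-0.003,0,0.085,0,0,0,0.5,-0.003,0,0.094,0,0,0,0.5,-0.003,0,0.098,0,0,0,0.5,-0.003,0,0.1,0,0,0,0.5,-0.003,0,0.1,0,0,0,0.5])

```text
t: 6.35
eef_pos: [0.5625, 0.0884, 0.0976]
tool_rot: [0.001, 0.057, 0.998, 0.0]
contact_force: [0.1, -0.1, -1.5]
gripper_width: 0.718
grasp_force: 38.9
```

arm_command(commands=[0,0,0.002,0,0,0,0.5,0,0,0.004,0,0,0,0.5,0,0,0.005,0,0,0,0.5,0,0,0.005,0,0,0,0.5])

```text
t: 6.75
eef_pos: [0.562, 0.0884, 0.092]
tool_rot: [0.0, 0.057, 0.998, 0.0]
contact_force: [0.0, 0.3, -1.5]
gripper_width: 0.717
grasp_force: 38.9
```

arm_command(commands=[0,0,0.001,0,0,0,0.5,0,0,0.002,0,0,0,0.5,0,0,0.002,0,0,0,0.5])

```text
t: 7.05
eef_pos: [0.5621, 0.088, 0.09]
tool_rot: [0.0, 0.057, 0.998, -0.0]
contact_force: [0.5, -1.4, -1.0]
gripper_width: 0.719
grasp_force: 39.0
```

arm_command(commands=[0,-0.001,0,0,0,0,0.5,0,-0.001,0.001,0,0,0,0.5,0,-0.001,0.001,0,0,0,0.5])

```text
t: 7.35
eef_pos: [0.5619, 0.0875, 0.0889]
tool_rot: [0.0, 0.057, 0.998, 0.0]
contact_force: [0.1, -0.8, -2.3]
gripper_width: 0.713
grasp_force: 38.9
```

arm_command(commands=[0,0,0.0005,0,0,0,0.5,0,0,0.001,0,0,0,0.5,0,0,0.001,0,0,0,0.5])

```text
t: 7.65
eef_pos: [0.562, 0.0875, 0.0881]
tool_rot: [0.0, 0.057, 0.998, 0.0]
contact_force: [0.6, -0.6, -1.1]
gripper_width: 0.717
grasp_force: 39.0
```

arm_command(commands=[0,0,0.0005,0,0,0,0.5,0,0,0.0005,0,0,0,0.5])

```text
t: 7.85
eef_pos: [0.5621, 0.0875, 0.0877]
tool_rot: [0.0, 0.057, 0.998, 0.0]
contact_force: [0.8, 0.0, 0.3]
gripper_width: 0.717
grasp_force: 39.1
```

arm_command(commands=[0,0,0.0005,0,0,0,0.5,0,0,0.0005,0,0,0,0.5])

```text
t: 8.05
eef_pos: [0.5623, 0.0875, 0.0875]
tool_rot: [0.0, 0.057, 0.998, 0.0]
contact_force: [0.0, 0.1, 4.4]
gripper_width: 0.716
grasp_force: 39.5
```

arm_command(commands=[0,0,-0.0006,0,0,0,0.5,0,0,-0.0006,0,0,0,0.72,0,0,-0.0006,0,0,0,0.76,0,0,-0.0006,0,0,0,0.85,0,0,-0.0006,0,0,0,1,0,0,-0.0006,0,0,0,1,0,0,-0.0006,0,0,0,1], force=20)

```text
t: 8.75
eef_pos: [0.5617, 0.0874, 0.0875]
tool_rot: [-0.0, 0.057, 0.998, -0.0]
contact_force: [0.7, -0.5, 0.7]
gripper_width: 1.001
grasp_force: 0.0
```

arm_command(commands=[0,0,-0.01,0,0,0,1,0,0,-0.03,0,0,0,1,0,0,-0.06,0,0,0,1,0,0,-0.1,0,0,0,1,0,0,-0.14,0,0,0,1,0,0,-0.18,0,0,0,1,0,0,-0.18,0,0,0,1])

```text
t: 9.45
eef_pos: [0.5651, 0.0874, 0.2742]
tool_rot: [0.005, 0.057, 0.998, 0.002]
contact_force: [0.8, 0.4, -0.8]
gripper_width: 0.996
grasp_force: 0.0
```

```bash
python3 - <<'E'
from h import *
o=get_obs(); print(o['eef_pos'],o['q'],o['t'])
snap('wrist','w4');snap('scene','s4');snap('top','t4')
a=cv2.resize(cv2.imread('pics/w4.png'),(400,300))
b=cv2.resize(cv2.imread('pics/s4.png')[160:310,270:470],None,fx=2,fy=2,interpolation=cv2.INTER_CUBIC)
cv2.imwrite('pics/v4.png',np.hstack([a,b]))
print(proj('w4',hw([0,0,.124]))*.625,proj('s4',hw([0,0,.124]))*2-[540,320])
E
```

```text
[0.5650717  0.08741763 0.27423818] [-0.62844719  0.2742845   0.4517719   1.78951888 -0.13496437  1.09696869
  1.32573184] 9.45
[197.95686212 138.82380986] [181.00918039 133.7260007 ]
```

View pics/v4.png

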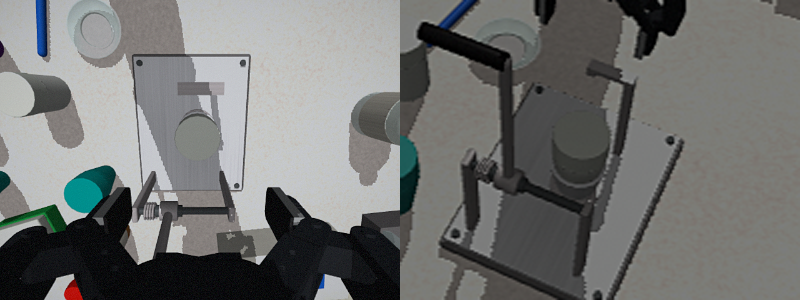

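```bash
python3 - <<'E'
from h import *
g=hw([.1005,-.084,.316]); print(g)
mv([.56,.05,.40],83.5);mv([.56,.05,.40],-6.5); mv([g[0],g[1],.40],-6.5)
E
```

```text
[ 0.6523449  -0.00783696  0.316     ]
shift [-0.0028 -0.0372 -0.1323] rot [ 0.02 -0.01  0.  ]
shift [-0.0028 -0.0372 -0.1323] rot [ 1.e-02 -2.e-02  9.e+01]
shift [-0.1011 -0.0843 -0.1324] rot [ 1.e-02 -2.e-02  9.e+01]
```

arm_command(commands=[-0.003,-0.01,-0.05,0,0,8,1,-0.003,-0.02,-0.1,0,0,16,1,-0.003,-0.037,-0.133,0,0,24,1,-0.003,-0.037,-0.133,0,0,32,1,-0.003,-0.037,-0.133,0,0,40,1,-0.003,-0.037,-0.133,0,0,48,1,-0.003,-0.037,-0.133,0,0,56,1,-0.003,-0.037,-0.133,0,0,64,1])

```text
t: 10.4
eef_pos: [0.5599, 0.0503, 0.3989]
tool_rot: [-0.001, 0.58, 0.815, -0.001]
contact_force: [-0.2, -0.1, 0.2]
gripper_width: 0.999
grasp_force: 0.0
```

```bash
python3 - <<'E'
from h import *
o=get_obs(); print(o['eef_pos'],o['q'])
g=hw([.1005,-.084,.316]); mv([g[0],g[1],.40],-6.5)
E
```

```text
[0.5598858  0.05029068 0.39886023] [-0.73595147  0.19073437  0.6434818   1.62511694 -0.11556435  1.36783947
  0.25708828]
shift [-0.0853  0.0682 -0.0014] rot [-0.19  0.04 25.67]
```

arm_command(commands=[-0.03,0.024,0,0,0,8,1,-0.06,0.048,0,0,0,16,1,-0.085,0.068,0,0,0,24,1,-0.085,0.068,0,0,0,25.7,1,-0.085,0.068,0,0,0,25.7,1,-0.085,0.068,0,0,0,25.7,1])

```text
t: 11.0
eef_pos: [0.6523, -0.0064, 0.3997]
tool_rot: [-0.001, 0.744, 0.669, -0.001]
contact_force: [0.0, -0.4, 0.9]
gripper_width: 0.999
grasp_force: 0.0
```

```bash
python3 - <<'E'
from h import *
o=get_obs(); print(o['eef_pos'],o['q'])
g=hw([.1005,-.084,.316]); mv(g,-6.5)
snap('wrist','w5');snap('top','t5');snap('scene','s5')
a=cv2.resize(cv2.imread('pics/w5.png'),(400,300))
b=cv2.resize(cv2.imread('pics/s5.png')[100:250,230:430],None,fx=2,fy=2,interpolation=cv2.INTER_CUBIC)
cv2.imwrite('pics/v5.png',np.hstack([a,b]))
for y in (-.044,-.084,-.124):
  p=hw([.1005,y,.335]); print(proj('w5',p)*.625,proj('s5',p)*2-[460,200])
E
```

```text
[ 0.65229091 -0.00637405  0.39973378] [-0.59404107  0.40469094  0.74689885  1.41343606 -0.27376556  1.4310088
  0.04475272]
shift [-0.0015  0.0004  0.0837] rot [-0.11 -0.01  0.43]
[198.77845132 121.34276249] [178.58225335 179.12104232]
[198.42559623 162.38567426] [134.78384028 162.41418908]
[198.10589186 199.57260738] [ 92.11028791 146.13641263]
```

View pics/v5.png

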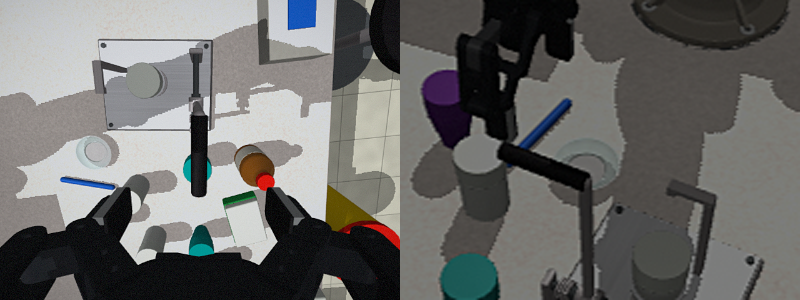

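arm_command(commands=[-0.001,0,0.03,0,0,0,1,-0.001,0,0.06,0,0,0,1,-0.001,0,0.08,0,0,0,1,-0.001,0,0.084,0,0,0,1,-0.001,0,0.084,0,0,0,0.6,-0.001,0,0.084,0,0,0,0.35,-0.001,0,0.084,0,0,0,0.25,-0.001,0,0.084,0,0,0,0.1], force=40)

```text
t: 11.95
eef_pos: [0.6534, -0.0083, 0.3177]
tool_rot: [0.0, 0.744, 0.668, 0.001]
contact_force: [-0.6, 0.3, -0.0]
gripper_width: 0.333
grasp_force: 0.0
```

arm_command(commands=[0,0,0,0,0,0,0.05,0,0,0,0,0,0,0.05,0,0,0,0,0,0,0.05,0,0,0,0,0,0,0.05])

```text
t: 12.35
eef_pos: [0.6533, -0.0084, 0.3172]
tool_rot: [0.0, 0.744, 0.668, 0.0]
contact_force: [-0.7, 0.4, 5.6]
gripper_width: 0.172
grasp_force: 39.1
```

```bash
python3 - <<'E'
import numpy as np
f=lambda t:np.array([-(190*np.cos(t)+5.5),190*(1-np.sin(t))])
ths=np.linspace(1.6,-.085,25)
for k in range(3):
    b=f(ths[8*k]); print([ (round(t,2),(f(t)-b).round().tolist()) for t in ths[8*k+1:8*k+9]])
E
```

```text
[(np.float64(1.53), [-13.0, 0.0]), (np.float64(1.46), [-27.0, 1.0]), (np.float64(1.39), [-40.0, 3.0]), (np.float64(1.32), [-53.0, 6.0]), (np.float64(1.25), [-66.0, 10.0]), (np.float64(1.18), [-78.0, 14.0]), (np.float64(1.11), [-90.0, 20.0]), (np.float64(1.04), [-102.0, 26.0])]
[(np.float64(0.97), [-11.0, 7.0]), (np.float64(0.9), [-22.0, 15.0]), (np.float64(0.83), [-32.0, 24.0]), (np.float64(0.76), [-42.0, 33.0]), (np.float64(0.69), [-50.0, 43.0]), (np.float64(0.62), [-59.0, 54.0]), (np.float64(0.55), [-66.0, 65.0]), (np.float64(0.48), [-72.0, 77.0])]
[(np.float64(0.41), [-6.0, 12.0]), (np.float64(0.34), [-11.0, 24.0]), (np.float64(0.27), [-14.0, 37.0]), (np.float64(0.2), [-18.0, 50.0]), (np.float64(0.13), [-20.0, 63.0]), (np.float64(0.06), [-21.0, 77.0]), (np.float64(-0.01), [-21.0, 90.0]), (np.float64(-0.08), [-20.0, 103.0])]
```

arm_command(commands=[0,-0.013,0,0,0,0,0.05,0,-0.027,0.001,0,0,0,0.05,0,-0.04,0.003,0,0,0,0.05,0,-0.053,0.006,0,0,0,0.05])

```text
t: 12.75
eef_pos: [0.6021, -0.0026, 0.312]
tool_rot: [0.002, 0.744, 0.668, 0.002]
contact_force: [4.0, 0.2, 2.9]
gripper_width: 0.172
grasp_force: 40.2
```

```bash
python3 - <<'E'
from h import *
o=get_obs(); print(o['eef_pos'],o['contact_force'],o['torque'],o['grasp_force'],o['gripper_width'])
E
```

```text
[ 0.60213472 -0.00257424  0.31195771] [3.99555433 0.16844647 2.94845324] [-0.06414441 -1.21877172 -0.03873365] 40.19638180732727 0.17244827236053914
```

arm_command(commands=[0,-0.013,0.004,0,0,0,0.05,0,-0.025,0.008,0,0,0,0.05,0,-0.037,0.014,0,0,0,0.05,0,-0.049,0.02,0,0,0,0.05,0,-0.06,0.027,0,0,0,0.05,0,-0.071,0.035,0,0,0,0.05,0,-0.081,0.044,0,0,0,0.05,0,-0.091,0.053,0,0,0,0.05])

```text
t: 13.55
eef_pos: [0.5118, 0.0075, 0.2585]
tool_rot: [0.002, 0.744, 0.668, 0.002]
contact_force: [6.6, -0.2, 2.4]
gripper_width: 0.169
grasp_force: 41.6
```

arm_command(commands=[0,-0.008,0.01,0,0,0,0.05,0,-0.017,0.021,0,0,0,0.05,0,-0.024,0.032,0,0,0,0.05,0,-0.03,0.044,0,0,0,0.05,0,-0.036,0.056,0,0,0,0.05,0,-0.041,0.068,0,0,0,0.05,0,-0.044,0.081,0,0,0,0.05,0,-0.048,0.094,0,0,0,0.05])

```text
t: 14.35
eef_pos: [0.4627, 0.0128, 0.1633]
tool_rot: [0.0, 0.744, 0.668, 0.001]
contact_force: [4.3, 0.1, 4.8]
gripper_width: 0.175
grasp_force: 45.6
```

```bash
python3 - <<'E'
from h import *
o=get_obs(); print(o['eef_pos'],o['contact_force'],o['torque'],o['grasp_force'],o['q'])
p=o['eef_pos']+[0,0,.019]; print(Ro.from_euler('z',6.5,degrees=True).apply(p-HO))
mv(o['eef_pos'],-6.5)
E
```

```text
[0.46267156 0.01280654 0.16329772] [4.33415425 0.10014944 4.76394237] [ 0.11315017 -1.22652079 -0.04381194] 45.60799777507782 [-0.76598028  0.25391011  0.70682685  2.15127949 -0.22827718  0.80682321
 -0.02430884]
[-0.09029101 -0.08496083  0.18229772]
shift [0. 0. 0.] rot [ 0.1  -0.03  0.3 ]
```

arm_command(commands=[0,-0.002,0.013,0,0,0,0.05,0,-0.003,0.025,0,0,0,0.05,0,-0.003,0.036,0,0,0,0.05,0,-0.003,0.045,0,0,0,0.05,0,-0.002,0.051,0,0,0,0.05,0,-0.002,0.0535,0,0,0,0.05,0,-0.002,0.0535,0,0,0,0.05])

```text
t: 15.05
eef_pos: [0.4585, 0.0128, 0.1092]
tool_rot: [-0.001, 0.744, 0.668, -0.001]
contact_force: [-3.7, -0.3, 6.4]
gripper_width: 0.172
grasp_force: 47.7
```

```bash
python3 - <<'E'
from h import *
o=get_obs(); print(o['eef_pos'],o['contact_force'],o['torque'],o['grasp_force'])
snap('scene','s6');snap('wrist','w6')
a=cv2.resize(cv2.imread('pics/w6.png'),(400,300))
b=cv2.resize(cv2.imread('pics/s6.png')[150:300,270:470],None,fx=2,fy=2,interpolation=cv2.INTER_CUBIC)
cv2.imwrite('pics/v6.png',np.hstack([a,b]))
E
```

```text
[0.45852695 0.01283138 0.10921719] [-3.7487992  -0.27031244  6.36316311] [ 0.08235498  0.14018922 -0.01998214] 47.66574561595917
```

View pics/v6.png

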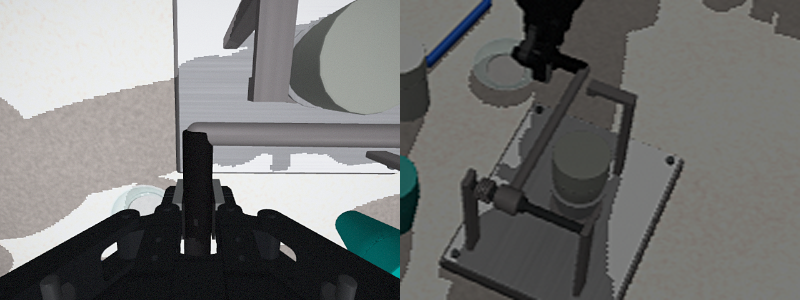

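arm_command(commands=[0.006,0,0,0,0,0,0.05,0.014,0,0,0,0,0,0.05,0.022,0,0,0,0,0,0.05,0.03,0,0,0,0,0,0.05,0.036,0,0,0,0,0,0.05,0.039,0,0,0,0,0,0.05,0.039,0,0,0,0,0,0.05])

```text
t: 15.85
eef_pos: [0.4628, 0.0518, 0.1095]
tool_rot: [-0.001, 0.744, 0.668, -0.001]
contact_force: [-3.3, 0.1, 6.4]
gripper_width: 0.17
grasp_force: 47.7
```

arm_command(commands=[0.001,0,0,0,0,0,0.05,0.002,0,0,0,0,0,0.05,0.002,0,0,0,0,0,0.05])

```text
t: 16.15
eef_pos: [0.4629, 0.0533, 0.1095]
tool_rot: [-0.001, 0.744, 0.668, -0.001]
contact_force: [-3.9, -0.9, 6.9]
gripper_width: 0.166
grasp_force: 47.7
```

```bash
python3 - <<'E'
from h import *
o=get_obs(); print(o['eef_pos'],o['contact_force'],o['torque'],o['grasp_force'])
snap('scene','s7');snap('wrist','w7');snap('top','t7')
a=cv2.resize(cv2.imread('pics/w7.png'),(400,300))
b=cv2.resize(cv2.imread('pics/s7.png')[150:300,270:470],None,fx=2,fy=2,interpolation=cv2.INTER_CUBIC)
cv2.imwrite('pics/v7.png',np.hstack([a,b]))
E
```

```text
[0.46293916 0.05328014 0.1095052 ] [-3.94184423 -0.85891688  6.85700117] [-0.04633051  0.1752445  -0.0729703 ] 47.691181898117065
```

View pics/v7.png

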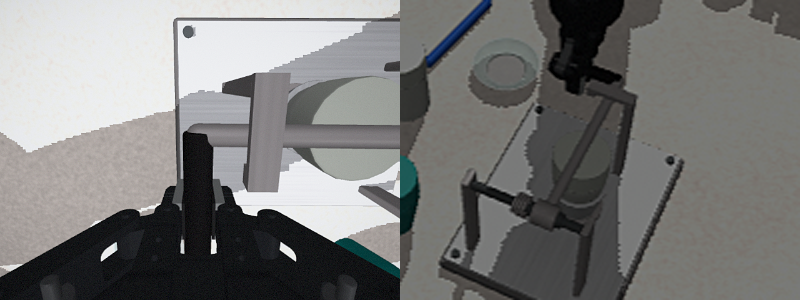

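arm_command(commands=[0,0,-0.003,0,0,0,0.05,0,0,-0.006,0,0,0,0.05,0,0,-0.009,0,0,0,0.05,0,0,-0.012,0,0,0,0.05,0,0,-0.015,0,0,0,0.05,0,0,-0.016,0,0,0,0.05,0,0,-0.016,0,0,0,0.05])

```text
t: 17.0
eef_pos: [0.4621, 0.053, 0.1222]
tool_rot: [0.001, 0.744, 0.668, -0.003]
contact_force: [14.0, -0.9, -51.8]
gripper_width: 0.168
grasp_force: 41.1
```

arm_command(commands=[0,0,-0.001,0,0,0,0.05,0,0,-0.002,0,0,0,0.05,0,0,-0.002,0,0,0,0.05])

```text
t: 17.3
eef_pos: [0.462, 0.0529, 0.1244]
tool_rot: [0.0, 0.744, 0.668, -0.003]
contact_force: [11.5, -1.1, -46.7]
gripper_width: 0.174
grasp_force: 39.6
```

arm_command(commands=[0,0,0.002,0,0,0,0.05,0,0,0.004,0,0,0,0.05,0,0,0.004,0,0,0,0.05])

```text
t: 17.6
eef_pos: [0.4623, 0.0529, 0.1227]
tool_rot: [-0.001, 0.744, 0.668, -0.002]
contact_force: [-0.9, -1.6, -17.4]
gripper_width: 0.173
grasp_force: 42.1
```

```bash
python3 - <<'E'
from h import *
o=get_obs(); print(o['eef_pos'],o['contact_force'],o['torque'],o['grasp_force'])
snap('scene','s8');snap('wrist','w8');snap('top','t8')
a=cv2.imread('pics/w8.png')[80:380,240:640]
b=cv2.resize(cv2.imread('pics/s8.png')[160:260,310:443],(400,300),interpolation=cv2.INTER_CUBIC)
cv2.imwrite('pics/v8.png',np.hstack([a,b]))
for f,s in (('s8',lambda q:(q-[310,160])*3),('w8',lambda q:q-[240,80])):
  print(s(proj(f,hw([-.065,0,.145]))),s(proj(f,hw([-.065,0,.139]))),s(proj(f,hw([-.095,0,.145]))),s(proj(f,hw([-.095,0,.135]))),s(proj(f,hw([0,0,.145]))))
E
```

```text
[0.46234919 0.05291483 0.12270002] [ -0.88827509  -1.58003434 -17.44280727] [-0.29500076  0.07092348 -0.0089072 ] 42.05690860748291
[190.03914783 115.68799138] [189.28680404 120.88030282] [206.07003372  86.01036334] [204.70413244  94.7536931 ] [153.52923137 183.27800033]
[165.69076524 130.6675185 ] [161.77133098 127.57297813] [ 77.52926215 130.11351552] [ 77.63257926 125.15063694] [357.15239156 131.87065487]
```

View pics/v8.png

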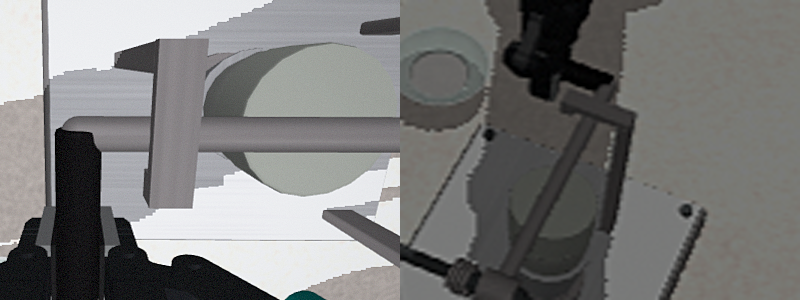

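arm_command(commands=[0,0,0.001,0,0,0,0.05,0,0,0.0015,0,0,0,0.05,0,0,0.0015,0,0,0,0.05])

```text
t: 18.05
eef_pos: [0.4625, 0.0529, 0.1223]
tool_rot: [-0.001, 0.744, 0.668, -0.002]
contact_force: [-7.1, -4.1, -11.0]
gripper_width: 0.173
grasp_force: 42.7
```

arm_command(commands=[0,-0.0005,0.0012,0,0,0,0.05,0,-0.0005,0.0012,0,0,0,0.05])

```text
t: 18.25
eef_pos: [0.4626, 0.0532, 0.1218]
tool_rot: [-0.001, 0.744, 0.668, -0.001]
contact_force: [-8.7, -4.2, -3.1]
gripper_width: 0.171
grasp_force: 43.4
```

Near neutral; release slowly, then rise.

arm_command(commands=[0,0,0.0003,0,0,0,0.18,0,0,0.0003,0,0,0,0.2,0,0,0.0003,0,0,0,0.3,0,0,0.0003,0,0,0,0.45,0,0,0.0003,0,0,0,0.5,0,0,0.0003,0,0,0,0.5], force=20)

```text
t: 18.85
eef_pos: [0.4651, 0.054, 0.1218]
tool_rot: [0.0, 0.744, 0.668, 0.001]
contact_force: [-0.4, -0.4, -0.3]
gripper_width: 0.497
grasp_force: 0.0
```

```bash
python3 - <<'E'
from h import *
o=get_obs(); print(o['eef_pos'],o['contact_force'],o['torque'],o['grasp_force'])
snap('wrist','w9');snap('scene','s9')
a=cv2.resize(cv2.imread('pics/w9.png'),(400,300))
b=cv2.resize(cv2.imread('pics/s9.png')[160:260,310:443],(400,300),interpolation=cv2.INTER_CUBIC)
cv2.imwrite('pics/v9.png',np.hstack([a,b]))
E
```

```text
[0.465138   0.05403614 0.1217747 ] [-0.40333519 -0.38099604 -0.27038443] [-0.03742768  0.0019914   0.04311122] 0.0
```

View pics/v9.png

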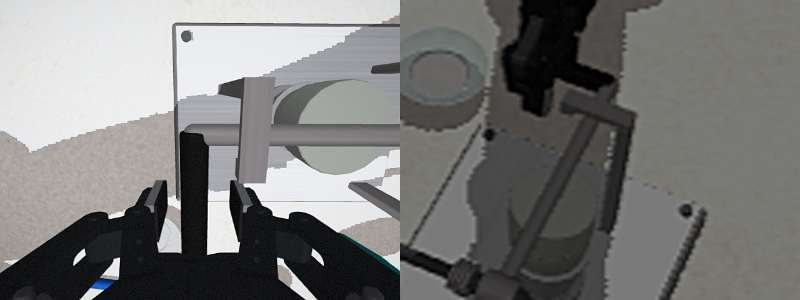

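arm_command(commands=[0,0,-0.01,0,0,0,0.5,0,0,-0.03,0,0,0,0.5,0,0,-0.06,0,0,0,0.5,0,0,-0.1,0,0,0,0.5,0,0,-0.14,0,0,0,0.5,0,0,-0.17,0,0,0,0.5,0,0,-0.17,0,0,0,0.5,0,0,-0.17,0,0,0,0.5])

```text
t: 19.75
eef_pos: [0.4642, 0.0536, 0.2918]
tool_rot: [-0.0, 0.744, 0.668, 0.001]
contact_force: [-0.2, -0.0, -0.5]
gripper_width: 0.495
grasp_force: 0.0
```

```bash
python3 - <<'E'
from h import *
o=get_obs(); print(o['eef_pos'],o['contact_force'],abs(o['joint_vel']).max())
snap('scene','s10')
a=cv2.imread('pics/s9.png').astype(int);b=cv2.imread('pics/s10.png').astype(int)
d=abs(a-b).max(2)>40; r=d[195:270,340:400]; print(d.sum(), r.sum())
cv2.imwrite('pics/v10.png',cv2.resize(b[100:300,200:466].astype('uint8'),(798,600),interpolation=cv2.INTER_CUBIC))
E
```

```text
[0.46419156 0.053648   0.29177273] [-0.19650054 -0.0097932  -0.51529161] 0.036063733447199486
10455 614
```

View pics/v10.png

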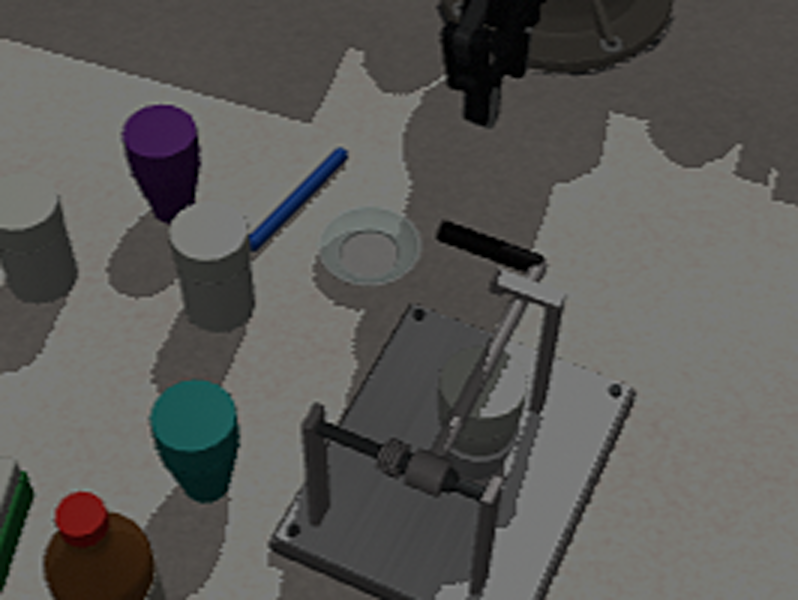

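The picture shows the bar held under the hook (about 525, 285), the pot upright in the holder (480, 400), and the gripper clear.

```bash
python3 -c "
from station import hand_in
print(hand_in())"
```

```text
the job is handed in; nothing more can be done
None
```

The job is handed in: the pot sits upright and loose in the holder, the retaining bar is caught under the keeper hook, the gripper is clear, and nothing else was handled; the wrist force reached about 52 N while I eased the bar up.

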